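# Warm a tub of chocolate: slide it home on the warmer, then set the heat by clicks

## Robot

A 6-joint arm with a two-finger parallel gripper is mounted at the origin on a cart in front of the work surface, level with it; the furniture and walls round the work are solid. World frame = base frame: x ahead of the robot, y to its left, z up, the work surface at z = 0. Lengths are in mm, angles in rad, forces in N, time in s.
With the tool pointing down it reaches from about 325 to 850 mm from the base axis. Payload 15.5 kg.
Tool frame: the origin (TCP) lies at the very end of the fingers, on their centre line; the grasp point (between the pads) lies ctrl.grasp_offset behind it (ctrl.grasp_offset is the distance from the TCP to the grasp point, in mm); y points along the fingers, z is the direction in which the jaws open and shut, and the axes are right-handed (so a half turn about y gives the same grasp; the last joint's range is limited). The gripper opens to 91 mm and grips with 3 to 60 N. Pads are 32 mm wide; open, the fingers measure 118 mm over their backs; the gripper's body (76 mm by 178 mm) begins 60 mm behind the grasp point.
Start: joints at [-1.238, 0.494, 1.345, -0, 1.302, -0.096], TCP at [259.864, -568.416, 213.915] pointing down, gripper open.
Joint ranges: [-2.91, 2.91], [-0.82, 2.16], [0.22, 2.67], [-1.22, 4.37], [0.12, 2.79], [-3.08, 3.08]. Speed limits (rad/s): [1.89, 1.89, 2.57, 3.01, 3.01, 3.01].

## Interface

Orientations are given as a rotation vector (axis times angle).
In Python, from cell import monitor, cams, ctrl gives the robot as it stands.
- The arm moves only by the shell command python3 -m creep 'ROWS' [FORCE]. ROWS is JSON, a list of rows, each a list of 7 numbers: the turn, a rotation vector about the world's x, y, z in degrees, then the shift along the world's x, y, z in cm, then the opening, from 0 (shut) to 1 (fully open). A call has 1 to 8 rows; each row is the pose to reach, as a shift and turn from the pose commanded when the call began; what a row does not reach only later rows make up. A row lasts 1/10 s, in which the tool goes at most 50 mm and 8.59 degrees, less where a joint would pass 70% of its speed; a pose out of reach is approached as far as the arm can. A call with a gripper value outside its range is refused whole. The fingers move at their own pace and stop on an object; FORCE is the grip in N (left out, the last holds). Time passes only in rows, so rows that repeat a pose let the fingers close. It gives the time, the measured TCP pose, the force and the opening at its end, in the units of the state.
- monitor.get_obs(): the state, without advancing time (a new reading comes with each control period).
- cams.get_image(name): name is "scene" or "top"; returns the picture (420x560x3 uint8, red, green, blue); there is no depth.
- cams.get_calibration(name): a dict with "fx", "fy", "cx", "cy" (pixels), "extrinsics" (4x4, takes a point from camera to world coordinates). Camera axes: x right, y up, looking along -z (the intrinsics and any distortion apply to the point x, -y, -z); pixel columns grow to the right and rows downward; lengths in mm; the calibration is good to about 2 mm. A picture is of the moment at which its call begins. get_calibration takes no time and is no camera call.
- ctrl.close_job(): hands the job in, once; it reports no verdict.
The state is a dict: "t": time; "joint_pos": joint angles; "qvel": joint speeds; "joint_efforts": joint torques, N m; "tcp_pos": TCP position; "tool_rot": TCP orientation; "force": force on the tool from outside, world axes, zero at the start; "ft_torque": the same for the moment, N m; "opening": finger opening in mm.
Only numpy, scipy, OpenCV 4.12 (cv2) and the standard library are available. Lean on these libraries where they do the work, as an engineer would, in place of code of your own. Each camera call takes 0.05 s, during which the arm holds its last target.

## Task

Warm the brown tub of chocolate: keeping it standing, slide it along the back rail of the warmer until it stops against the end rail, over the round heated spot. Then turn the warmer's dial anticlockwise all the way back to its off stop, and from there clockwise six clicks, and let go. Leave the shaker, the glass and the two sweets where they are.

Things in the scene. Friction and masses are not known exactly. Their poses are not given: they have to be found in the camera images.
- warmer: Tub warmer fixed to the worktop, 136 x 470 mm; origin mid-underside; x away from the robot, y left along it, z up. Slippery steel deck, top 12 mm over the worktop, y -235 to +105 mm, front open. A round rail 8 mm thick, 98 mm up, runs along the back (its middle at x +60 mm) and round the right end (y -222 mm). Left, y 107 to 233 mm: control box, top panel 66 mm up, sloping 22 deg down to the robot.
- tub_center (a point): Centre, half-way up, of the brown tub with a cream lid, loose, round, standing on the deck: 94 mm tall, 113 mm across at the lid rim (78 to 94 mm above its base), tapering to 96 mm at the base, about 0.25 kg, z along its axis. Too wide to grip. At the start there are at least 60 mm of free deck between it and the control box to its left.
- tub_home (a point): Where tub_center is when the tub stands on the deck touching both the back rail and the end rail; fixed to the warmer, axes as the warmer's.
- dial_grip (a point): On the dial's axis at mid-grip of the black round fluted knob: 36 mm diameter, its top 10 mm above this point, a 48 mm steel skirt 12 mm below it, the panel 16 mm below. z: out of the panel along the axis, tilted 22 deg from vertical towards the robot. The frame turns with the dial: -x is the white pointer line, which at off points down the slope to the large red dot; a small black dot marks each click.
- dial (a joint): Dial angle, rad, growing clockwise seen from outside the panel. Off, 0.0, is a click position just before the stop at -0.04. A spring plunger clicks every 24 deg (0.419 rad), ten clicks up to 4.19; let go, the dial snaps to the nearest click and stays. About 0.15 Nm takes it over a click. Starts somewhere from the second to the fourth click.
- shaker_center (a point): Centre of a steel shaker with black lid, 65 mm diameter, 103 mm tall, loose on the worktop left of the warmer.
- glass_center (a point): Centre of a small glass, 49 mm diameter, 62 mm tall, loose, right of the warmer.
- orange_sweet_center (a point): Centre of an orange wrapped sweet, 50 x 75 x 35 mm, loose, right of the warmer.
- green_sweet_center (a point): Centre of a green star-shaped wrapped sweet, 51 x 48 x 20 mm, loose, right of the warmer.
Mind the look-alikes: they are no part of the job. Of the things like the part that bears tub_center, leave any that is yellow; of the rest the larger one is meant.

How it is judged (in metres and radians):
On the way, in this order (a step that is already met when the one before it is completed fails the run):
1. the tub stands at home against the back and end rails (horizontal distance between tub_center and tub_home below 0.012 m and z of tub_center in the frame of tub_home below 0.006 m and angle between tub_center's own z axis and vertical below 0.08 rad), for 0.2 s.
2. the dial is turned back to its off stop (value of joint dial below 0.1 rad), for 0.1 s.
At the end, for the whole second after the job is handed in: The tub stands upright on the deck within 12 mm of touching both rails, and the dial rests at the sixth click from off (within 0.12 rad) (all of step 1 and value of joint dial between 2.39328 and 2.63328 rad).
It fails at once if the tub is tipped or lifted off the deck (angle between tub_center's own z axis and vertical above 0.35 rad or z of tub_center in the frame of tub_home above 0.03 m or z of tub_center in the frame of tub_home below -0.008 m).
It fails at once if the shaker, the glass or a sweet is pushed away by more than 40 mm or tipped (distance of any of shaker_center, glass_center, orange_sweet_center, green_sweet_center from where it was at the start of the episode above 0.04 m or angle between any of shaker_center, glass_center's own z axis and vertical above 0.5 rad).
It also fails if it takes over 72 s, if anything falls off the work surface, if the arm or the gripper's body presses on something with over 40 N, if the wrist force passes 120 N, or if a joint passes its speed limit or range.

## Working session

There is one attempt and no reset: what is moved stays moved. The work goes in short steps, Python scripts to look and compute and a shell command to move; the robot and the scene stay as the last step left them, time stands still between calls to the robot, and variables do not carry over. Pictures are saved under pics/ and viewed, and the job is handed in when it is done.

```bash
mkdir -p pics; ls; python3 - <<'E'
from cell import monitor, cams, ctrl
import cv2,numpy as np
o=monitor.get_obs()
for k,v in o.items(): print(k,np.round(v,3) if v is not None else v)
print(ctrl.grasp_offset)
for n in("scene","top"):
    im=cams.get_image(n); cv2.imwrite(f"pics/{n}0.png",im[:,:,::-1]); c=cams.get_calibration(n); print({k:(np.round(v,3).tolist()) for k,v in c.items()})
E
```

```text
pics
t 0.0
joint_pos [-1.238  0.494  1.346  0.     1.302 -0.095]
qvel [ 0.    -0.001  0.     0.001 -0.    -0.001]
joint_efforts [-2.0000e-03 -8.7883e+01 -3.8186e+01  7.1000e-02  5.3000e-02 -0.0000e+00]
tcp_pos [ 259.729 -568.063  213.337]
tool_rot [-0.432  1.986 -1.983]
force [ 0.886 -0.836 -0.016]
ft_torque [-0.04   0.017  0.014]
opening 91.109
18.8
{'fx': 408.272, 'fy': 408.272, 'cx': 278.521, 'cy': 212.206, 'extrinsics': [[0.555, 0.429, -0.713, -232.984], [-0.832, 0.285, -0.477, -545.289], [-0.001, 0.857, 0.515, 624.417], [0.0, 0.0, 0.0, 1.0]]}
{'fx': 492.833, 'fy': 492.833, 'cx': 284.786, 'cy': 208.828, 'extrinsics': [[0.01, 0.993, -0.121, 340.146], [-1.0, 0.01, -0.003, -46.578], [-0.002, 0.121, 0.993, 1639.329], [0.0, 0.0, 0.0, 1.0]]}
```

View pics/scene0.png

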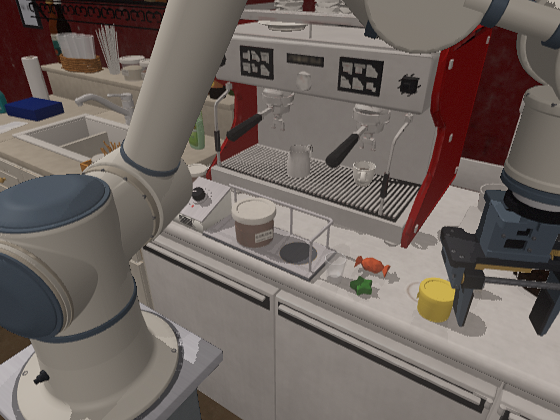

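View pics/top0.png

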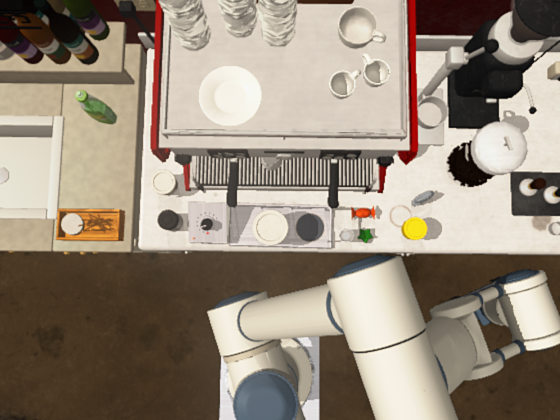

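```bash
python3 - <<'E'
import cv2
a=cv2.imread('pics/top0.png')[60:260,150:420]; cv2.imwrite('pics/topz.png',cv2.resize(a,None,fx=2.9,fy=2.9,interpolation=cv2.INTER_CUBIC))
a=cv2.imread('pics/scene0.png')[60:290,80:420]; cv2.imwrite('pics/scenez.png',cv2.resize(a,None,fx=2.3,fy=2.3,interpolation=cv2.INTER_CUBIC))
E
```

```text
(no output)
```

View pics/topz.png

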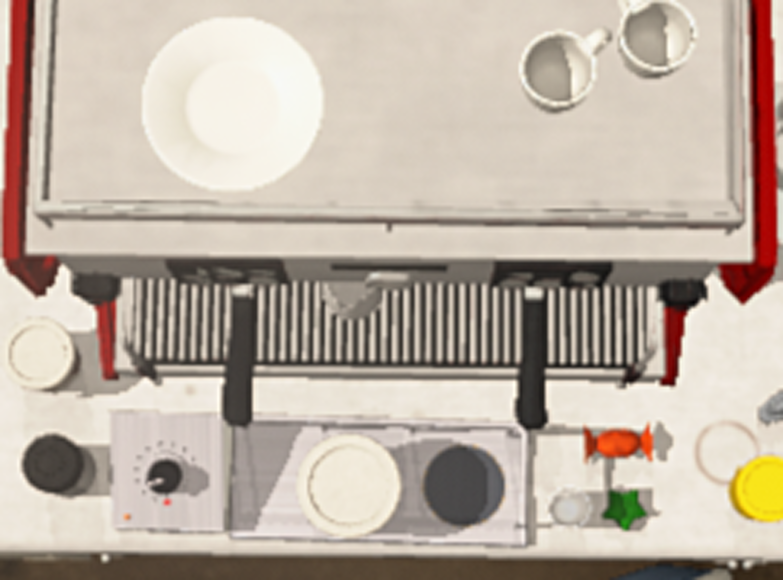

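View pics/scenez.png

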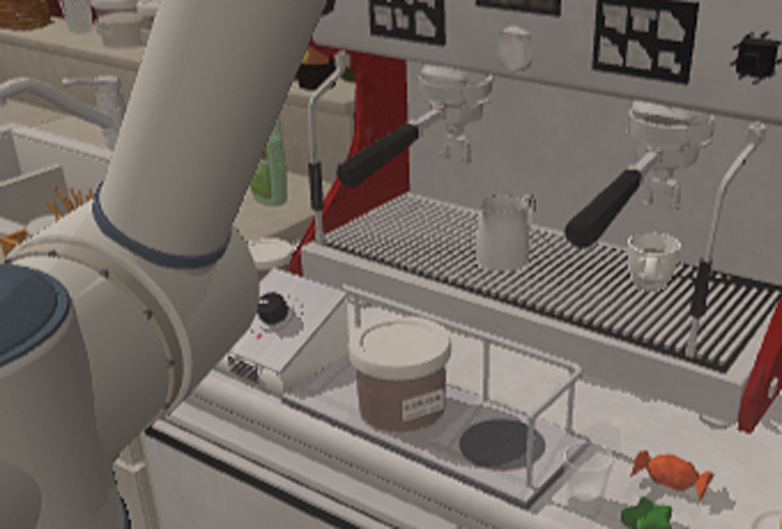

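```bash
cat > h.py <<'E'
import numpy as np
from cell import monitor, cams, ctrl
C={n:cams.get_calibration(n) for n in("scene","top")}
def ray(n,u,v):
    c=C[n];E=np.array(c["extrinsics"]);d=np.array([(u-c["cx"])/c["fx"],-(v-c["cy"])/c["fy"],-1.]);return E[:3,3],E[:3,:3]@d
def unp(n,u,v,z):
    o,d=ray(n,u,v);return o+d*(z-o[2])/d[2]
def proj(n,P):
    c=C[n];E=np.array(c["extrinsics"]);p=(np.asarray(P)-E[:3,3])@E[:3,:3];return np.stack([c["cx"]+c["fx"]*p[...,0]/-p[...,2],c["cy"]-c["fy"]*p[...,1]/-p[...,2]],-1)
E
python3 - <<'E'
from h import *
print({k:v for k,v in C['top'].items() if k not in('extrinsics',)})
T=lambda a,b,z:np.round(unp('top',150+(a+.5)/2.9-.5,60+(b+.5)/2.9-.5,z),1)[:2]
S=lambda a,b,z:np.round(unp('scene',80+(a+.5)/2.3-.5,60+(b+.5)/2.3-.5,z),1)[:2]
print('lid T',T(350,484,106),'S',S(400,345,106))
print('spot T',T(464,484,12),'S',S(502,443,12))
for n,p in dict(fl=(230,537),fr=(526,545),bl=(233,420),br=(528,430)).items(): print(n,T(*p,12))
print('box bl',T(113,410,90),'fl',T(113,530,40),'br',T(224,414,90),'fr',T(224,533,40))
print('knob',T(164,476,85),'S',S(270,306,85))
print('shaker',T(53,465,103),'glass',T(572,507,62),'or',T(618,443,17),'gr',T(626,509,10))
print('handles',[T(*p,z) for p in((238,420),(532,420)) for z in (100,200,250)])
E
```

```text
{'fx': 492.8331898664349, 'fy': 492.8331898664349, 'cx': 284.7861032530204, 'cy': 208.828200496306}
lid T [470.2   2.1] S [460.7  -6.7]
spot T [ 479.5 -125.1] S [ 479.8 -127. ]
fl [416.4 140.7]
fr [ 410.7 -195.8]
bl [550.6 140.4]
br [ 542.3 -198.3]
box bl [550.3 263. ] fl [421.7 268.5] br [547.  141.4] fr [419.5 144.3]
knob [478.8 205.9] S [476.  202.1]
shaker [488.  323.3] glass [ 450.9 -242.1] or [ 527.7 -300.6] gr [ 452.8 -310.1]
handles [array([539.3, 124.9]), array([526.3, 113.7]), array([519.9, 108.2]), array([ 542.4, -194.5]), array([ 529.2, -184.8]), array([ 522.7, -180. ])]
```

```bash
cat > ov.py <<'E'
from h import *
import cv2
W=np.array([481.3,37.0]);yaw=-0.02
def w2(P):
    P=np.asarray(P,float);c,s=np.cos(yaw),np.sin(yaw);q=P.copy();q[...,0]=W[0]+c*P[...,0]-s*P[...,1];q[...,1]=W[1]+s*P[...,0]+c*P[...,1];return q
def circ(x,y,z,r):
    a=np.linspace(0,2*np.pi,60);return np.stack([x+r*np.cos(a),y+r*np.sin(a),0*a+z],-1)
def overlay(n,im,curves,sc,box,out):
    x0,y0,x1,y1=box;im=cv2.resize(im[y0:y1,x0:x1,::-1].copy(),None,fx=sc,fy=sc,interpolation=cv2.INTER_CUBIC)
    for P,col in curves:
        p=proj(n,P);p=((p-[x0,y0]+.5)*sc*16-8).round().astype(np.int32);cv2.polylines(im,[p.reshape(-1,1,2)],False,col,1,cv2.LINE_AA,4)
    cv2.imwrite(out,im)
def warmcurves():
    d=[[-68,105,12],[-68,-235,12],[68,-235,12],[68,105,12],[-68,105,12]]
    r=[[60,105,98],[60,-222,98],[-60,-222,98]]
    h=66;t=np.tan(np.radians(22))
    return [(w2(d),(0,255,0)),(w2(r),(255,0,0))]
E
python3 - <<'E'
from ov import *
cs=warmcurves()+[(circ(470,2,106,56.5),(0,0,255)),(circ(478.8,206,85,18),(0,0,255))]
for n,b,sc in(("top",(150,180,350,250),4),("scene",(80,150,360,290),2.8)):
    overlay(n,cv2.imread(f'pics/{n}0.png')[:,:,::-1],cs,sc,b,f'pics/ov_{n}.png')
E
```

```text
(no output)
```

View pics/ov_top.png

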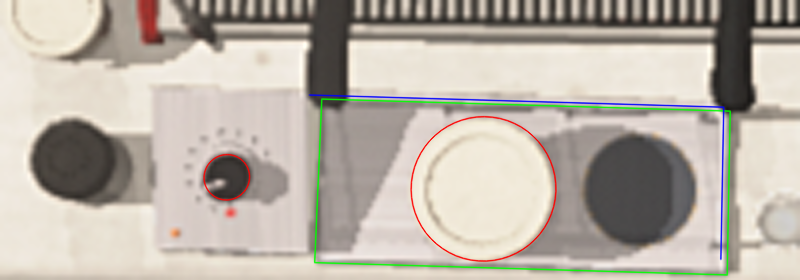

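View pics/ov_scene.png

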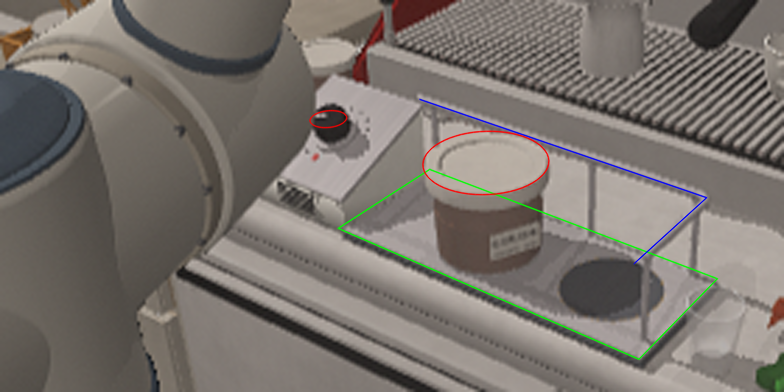

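```bash
python3 - <<'E'
from h import *
def tri(a,b):
    o1,d1=ray('top',150+(a[0]+.5)/2.9-.5,60+(a[1]+.5)/2.9-.5);o2,d2=ray('scene',80+(b[0]+.5)/2.3-.5,60+(b[1]+.5)/2.3-.5)
    s=np.linalg.lstsq(np.stack([d1,-d2],1),o2-o1,rcond=None)[0];p,q=o1+d1*s[0],o2+d2*s[1];return np.round((p+q)/2,1),np.round(np.linalg.norm(p-q),1)
print(tri((236,418),(347,170)),tri((531,420),(582,235)))
print('knob top',tri((165,474),(270,300)),'tubedge c',tri((350,484),(400,345)))
print('red dot',tri((167,502),(259,337)))
E
```

```text
(array([521.4, 107.3, 262.7]), np.float64(3.7)) (array([ 523.3, -180.8,  254.8]), np.float64(5.1))
knob top (array([480.1, 204.4,  90.8]), np.float64(1.1)) tubedge c (array([471.2,   2. ,  97.9]), np.float64(0.8))
red dot (array([453.9, 206.2,  50.8]), np.float64(3.0))
```

```bash
cat >> h.py <<'E'
from scipy.spatial.transform import Rotation as R
def tgt(tilt,yaw,roll=0):
    """tool pointing forward-down: tilt from vertical (finger tips lean to +x), whole turned by yaw about world z; jaw axis tool z ~ +y before yaw; roll about the outward axis"""
    t=np.radians(tilt);y=np.array([np.sin(t),0,-np.cos(t)]);z=np.array([0,1.,0]);x=np.cross(y,z)
    M=R.from_matrix(np.stack([x,y,z],1)); M=R.from_rotvec(-np.radians(roll)*y)*M
    return R.from_euler('z',yaw,degrees=True)*M
def need(Rt,pos,o=None):
    o=o or monitor.get_obs();c=R.from_rotvec(o['tool_rot']);best=[]
    for k in(0,180):
        Rk=Rt*R.from_euler('y',k,degrees=True)
        best.append((k,np.round((Rk*c.inv()).as_rotvec(degrees=True),1),np.round((np.array(pos)-o['tcp_pos'])/10,2)))
    return best
E
python3 - <<'E'
from h import *
o=monitor.get_obs();print(np.round(R.from_rotvec(o['tool_rot']).as_matrix(),2))
for b in need(tgt(0,0),(460,80,220)):print(b)
for b in need(tgt(25,20),(460,80,220)):print(b)
E
```

```text
[[-0.91 -0.    0.42]
 [-0.42  0.   -0.91]
 [-0.   -1.   -0.  ]]
(0, array([ 0.000e+00, -1.000e-01,  1.554e+02]), array([20.03, 64.81,  0.66]))
(180, array([ -0.1,  -0. , -24.6]), array([20.03, 64.81,  0.66]))
(0, array([-35.2, -14.5, 171.4]), array([20.03, 64.81,  0.66]))
(180, array([  9.4, -23.2,  -4.5]), array([20.03, 64.81,  0.66]))
```

```bash
python3 -m creep '[[5,-12,-2,14,32,1,0],[5,-12,-2,14,32,1,0],[5,-12,-2,14,32,1,0],[5,-12,-2,14,32,1,0],[5,-12,-2,14,32,1,0],[5,-12,-2,14,32,1,0],[5,-12,-2,14,32,1,0],[5,-12,-2,14,32,1,0]]' 20; python3 - <<'E'
from h import *
o=monitor.get_obs();print(o['t'],np.round(o['joint_pos'],2),np.round(o['tcp_pos']),np.round(o['force'],1),o['opening'])
for b in need(tgt(25,20),(455,85,220)):print(b)
E
```

```text
t: 0.9
tcp_pos: [400.7, -243.0, 223.9]
tool_rot: [-0.167, 1.949, -1.865]
force: [-0.2, 0.0, 0.1]
opening: 30.4
0.9 [-0.84  0.21  1.8   0.25  1.06  0.22] [ 401. -243.  224.] [-0.2  0.   0.1] 30.362786244396805
(0, array([-53.8, -21. , 167.6]), array([ 5.43, 32.8 , -0.39]))
(180, array([  4.5, -11.1,  -2.8]), array([ 5.43, 32.8 , -0.39]))
```

```bash
python3 -m creep '[[4.5,-11,-2.8,5.4,32.8,0,0],[4.5,-11,-2.8,5.4,32.8,0,0],[4.5,-11,-2.8,5.4,32.8,0,0],[4.5,-11,-2.8,5.4,32.8,0,0],[4.5,-11,-2.8,5.4,32.8,0,0],[4.5,-11,-2.8,5.4,32.8,0,0],[4.5,-11,-2.8,5.4,32.8,0,0],[4.5,-11,-2.8,5.4,32.8,0,0]]' 20; python3 - <<'E'
from h import *
import cv2
o=monitor.get_obs();print(o['t'],np.round(o['joint_pos'],2),np.round(o['tcp_pos']),np.round(o['force'],1),o['opening'])
for b in need(tgt(25,20),(462,88,75)):print(b)
for n in("scene","top"): cv2.imwrite(f"pics/{n}1.png",cams.get_image(n)[:,:,::-1])
E
```

```text
t: 1.7
tcp_pos: [453.9, 82.3, 224.0]
tool_rot: [0.084, 1.905, -1.762]
force: [0.4, -1.0, 0.2]
opening: -0.0
1.7 [-0.09  0.09  2.06  0.31  0.62  0.92] [454.  82. 224.] [ 0.4 -1.   0.2] -0.03016941911473096
(0, array([  71.3,   25.9, -163.1]), array([  0.81,   0.57, -14.9 ]))
(180, array([ 0. , -0.1,  0.1]), array([  0.81,   0.57, -14.9 ]))
```

View pics/scene1.png

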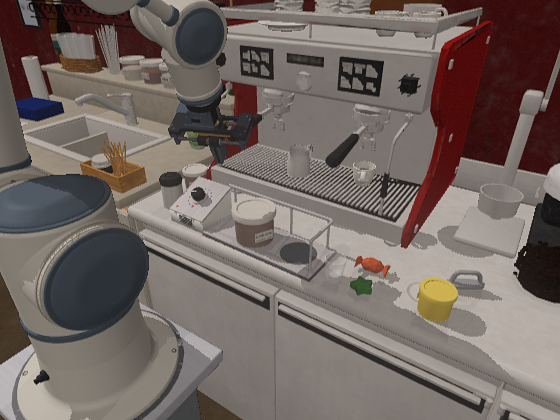

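View pics/top1.png

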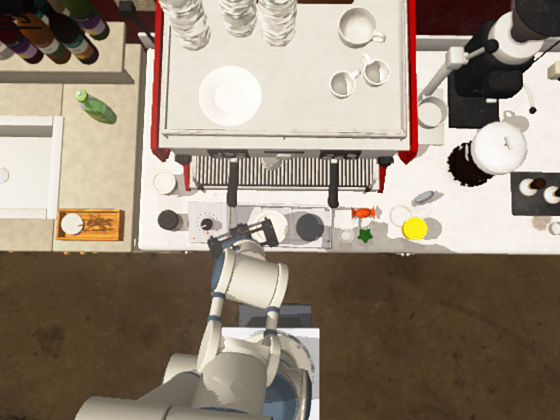

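```bash
python3 -m creep '[[0,0,0,0.8,1,-4.5,0],[0,0,0,0.8,1,-9,0],[0,0,0,0.8,1,-12,0],[0,0,0,0.8,1,-14.8,0],[0,0,0,0.8,1,-14.8,0]]' 20; python3 - <<'E'
from h import *
import cv2
o=monitor.get_obs();print(o['t'],np.round(o['joint_pos'],2),np.round(o['tcp_pos']),np.round(o['force'],1),o['opening'])
im=cv2.imread('pics/scene1.png')[140:300,130:370];cv2.imwrite('pics/s1z.png',cv2.resize(im,None,fx=3.3,fy=3.3,interpolation=cv2.INTER_CUBIC))
im=cams.get_image('scene')[120:300,110:380,::-1];cv2.imwrite('pics/s2z.png',cv2.resize(im,None,fx=2.9,fy=2.9,interpolation=cv2.INTER_CUBIC))
E
```

```text
t: 2.3
tcp_pos: [463.9, 91.8, 85.1]
tool_rot: [0.09, 1.91, -1.753]
force: [-0.1, 1.0, 0.7]
opening: 0.1
2.3 [-0.07  0.43  2.24  1.19  0.19  0.01] [464.  92.  85.] [-0.1  1.   0.7] 0.14512519554455106
```

View pics/s1z.png

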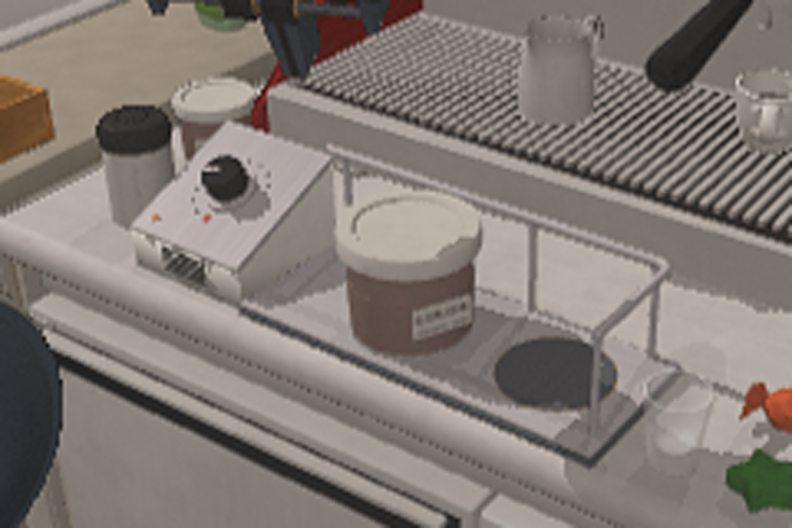

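View pics/s2z.png

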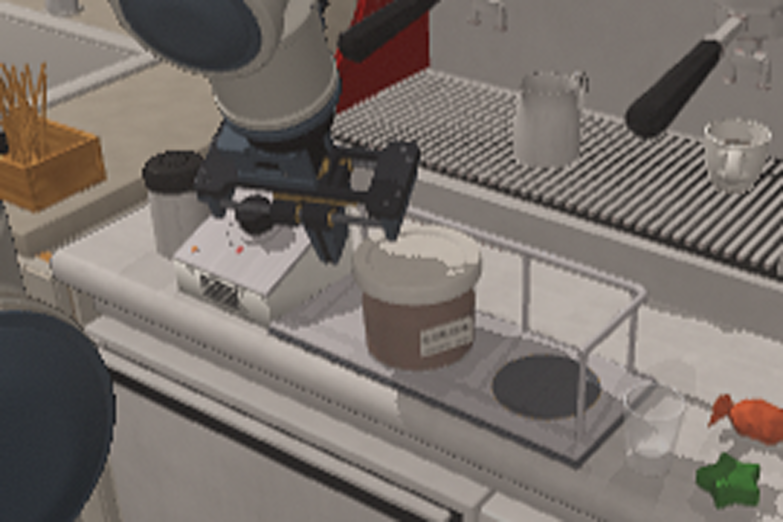

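```bash
python3 - <<'E'
from h import *
for b in need(tgt(12,20),(457,90,76)):print(b)
E
```

```text
(0, array([  53.8,   20.1, -170.3]), array([-0.68, -0.16, -0.8 ]))
(180, array([-4.9, 12.3,  0.2]), array([-0.68, -0.16, -0.8 ]))
```

```bash
python3 -m creep '[[-2.5,6,0,-0.4,0,0,0],[-4.9,12.3,0,-0.7,0,0,0],[-4.9,12.3,0,-0.7,0,-0.8,0],[-4.9,12.3,0,-0.7,0,-0.8,0]]' 20; python3 - <<'E'
from h import *
o=monitor.get_obs();print(o['t'],np.round(o['joint_pos'],2),np.round(o['tcp_pos']),np.round(o['force'],1),o['opening'])
for b in need(tgt(12,20),(457,90,76)):print(b)
E
```

```text
t: 2.75
tcp_pos: [457.3, 105.7, 80.6]
tool_rot: [-0.082, 1.992, -1.816]
force: [-0.4, 0.7, 0.5]
opening: 0.5
2.75 [-0.    0.42  2.1   0.37  0.39  0.88] [457. 106.  81.] [-0.4  0.7  0.5] 0.5335449302851145
(0, array([-39.8, -18.6, 174.2]), array([-0.03, -1.57, -0.46]))
(180, array([-3.6,  3.1, -0.8]), array([-0.03, -1.57, -0.46]))
```

```bash
python3 -m creep '[[-3.6,3,0,0,-1.5,-0.5,0],[-3.6,3,0,0,-1.5,-0.5,0],[-3.6,3,0,0,-1.5,-0.5,0]]' 20; python3 - <<'E'
from h import *
o=monitor.get_obs();print(o['t'],np.round(o['joint_pos'],2),np.round(o['tcp_pos']),np.round(o['force'],1),o['opening'])
for b in need(tgt(12,20),(457,90,76)):print(b)
E
```

```text
t: 3.05
tcp_pos: [457.6, 92.9, 75.7]
tool_rot: [-0.147, 1.972, -1.887]
force: [0.8, 0.7, 0.3]
opening: 0.3
3.05 [0.01 0.43 2.06 0.18 0.45 1.06] [458.  93.  76.] [0.8 0.7 0.3] 0.32004687780120405
(0, array([-35.4, -13.6, 175. ]), array([-0.06, -0.29,  0.03]))
(180, array([-0.4,  0.3, -1. ]), array([-0.06, -0.29,  0.03]))
```

```bash
python3 -m creep '[[0,0,-1,0,-0.8,0,0],[0,0,-1,0,-1.4,0,0],[0,0,-1,0.2,-2,0,0],[0,0,-1,0.4,-2.6,0,0],[0,0,-1,0.7,-3.2,0,0],[0,0,-1,0.9,-3.8,0,0],[0,0,-1,1.1,-4.4,0,0],[0,0,-1,1.2,-5,0,0]]' 20; python3 - <<'E'
from h import *
import cv2
o=monitor.get_obs();print(o['t'],np.round(o['joint_pos'],2),np.round(o['tcp_pos']),np.round(o['force'],1),o['opening'])
im=cams.get_image('scene')[120:300,110:380,::-1];cv2.imwrite('pics/s3z.png',cv2.resize(im,None,fx=2.9,fy=2.9,interpolation=cv2.INTER_CUBIC))
im=cams.get_image('top')[180:250,150:350,::-1];cv2.imwrite('pics/t3z.png',cv2.resize(im,None,fx=4,fy=4,interpolation=cv2.INTER_CUBIC))
E
```

```text
t: 3.85
tcp_pos: [469.6, 42.4, 75.4]
tool_rot: [-0.133, 1.978, -1.9]
force: [-0.5, 1.5, -0.1]
opening: 0.6
3.85 [-0.11  0.44  2.05  0.21  0.47  0.93] [470.  42.  75.] [-0.5  1.5 -0.1] 0.6102184020038944
```

View pics/s3z.png

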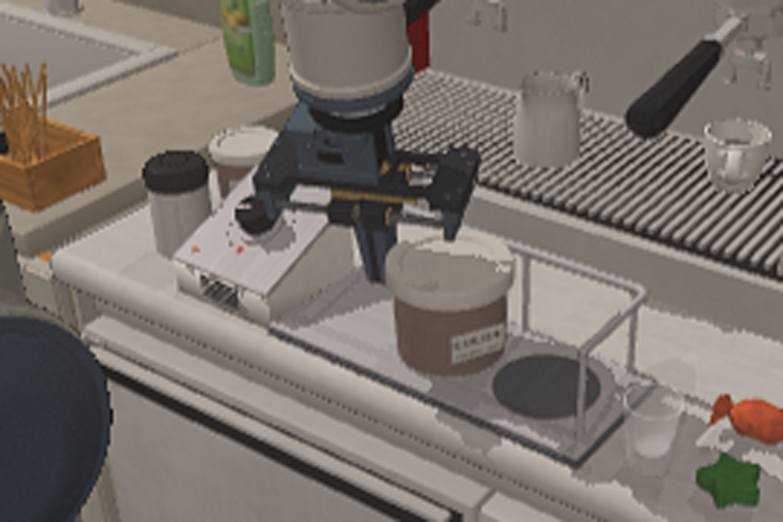

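View pics/t3z.png

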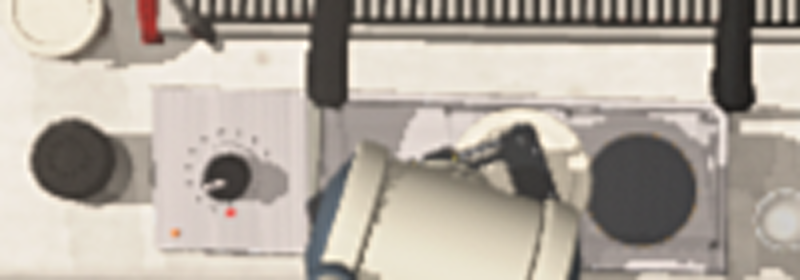

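```bash
python3 -m creep '[[0,0,0,-0.1,-0.8,0,0],[0,0,0,-0.2,-1.6,0,0],[0,0,0,-0.3,-2.4,0,0],[0,0,0,-0.4,-3.2,0,0],[0,0,0,-0.5,-4,0,0],[0,0,0,-0.6,-4.8,0,0],[0,0,0,-0.7,-5.6,0,0],[0,0,0,-0.8,-6.4,0,0]]' 20; python3 - <<'E'
from h import *
import cv2
o=monitor.get_obs();print(o['t'],np.round(o['joint_pos'],2),np.round(o['tcp_pos']),np.round(o['force'],1),o['opening'])
im=cams.get_image('scene')[120:300,110:380,::-1];cv2.imwrite('pics/s4z.png',cv2.resize(im,None,fx=2.9,fy=2.9,interpolation=cv2.INTER_CUBIC))
im=cams.get_image('top')[180:250,150:350,::-1];cv2.imwrite('pics/t4z.png',cv2.resize(im,None,fx=4,fy=4,interpolation=cv2.INTER_CUBIC))
E
```

```text
t: 4.75
tcp_pos: [461.3, -21.8, 75.4]
tool_rot: [-0.133, 1.979, -1.9]
force: [-1.6, 2.2, 0.7]
opening: 0.3
4.75 [-0.28  0.44  2.06  0.27  0.49  0.72] [461. -22.  75.] [-1.6  2.2  0.7] 0.3030346418202834
```

View pics/s4z.png

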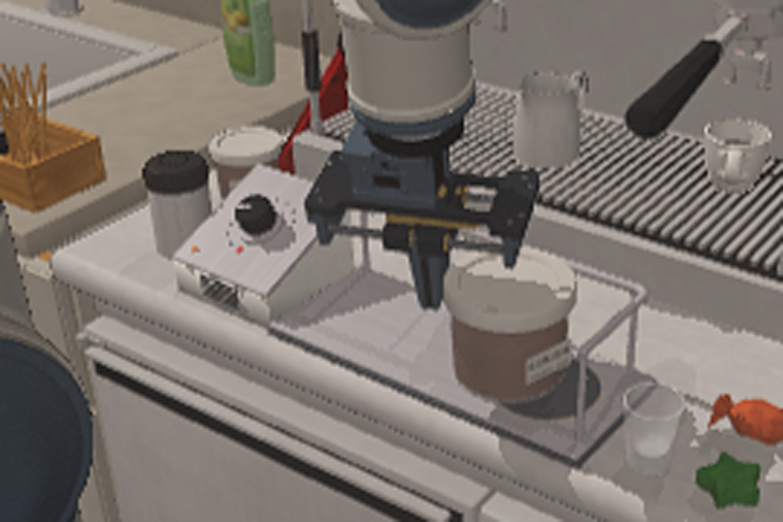

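View pics/t4z.png

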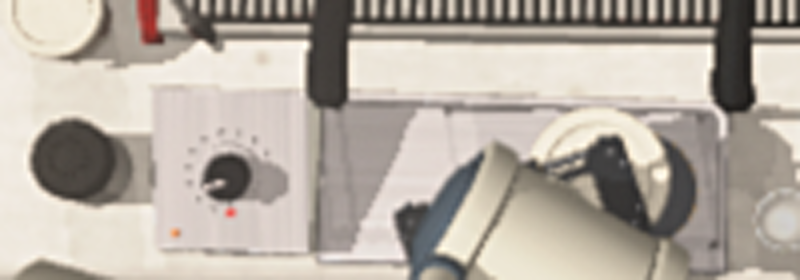

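```bash
python3 -m creep '[[0,0,0,0,-0.7,0,0],[0,0,0,0,-1.4,0,0],[0,0,0,0,-2,0,0],[0,0,0,0,-2.5,0,0],[0,0,0,0,-2.9,0,0],[0,0,0,0,-3.2,0,0],[0,0,0,0,-3.4,0,0],[0,0,0,0,-3.4,0,0]]' 20; python3 - <<'E'
from h import *
import cv2
o=monitor.get_obs();print(o['t'],np.round(o['joint_pos'],2),np.round(o['tcp_pos'],1),np.round(o['force'],1),o['opening'])
im=cams.get_image('scene')[120:300,110:380,::-1];cv2.imwrite('pics/s5z.png',cv2.resize(im,None,fx=2.9,fy=2.9,interpolation=cv2.INTER_CUBIC))
im=cams.get_image('top')[180:250,150:350,::-1];cv2.imwrite('pics/t5z.png',cv2.resize(im,None,fx=4,fy=4,interpolation=cv2.INTER_CUBIC))
E
```

```text
t: 5.65
tcp_pos: [461.5, -55.4, 75.5]
tool_rot: [-0.132, 1.978, -1.9]
force: [-1.1, 0.1, 0.2]
opening: 0.5
5.65 [-0.36  0.44  2.05  0.29  0.51  0.62] [461.5 -55.4  75.5] [-1.1  0.1  0.2] 0.5226205465497661
```

View pics/s5z.png

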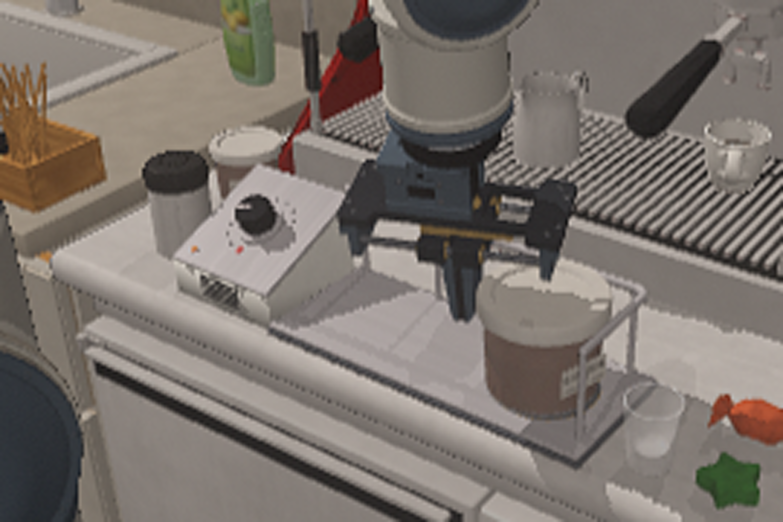

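View pics/t5z.png

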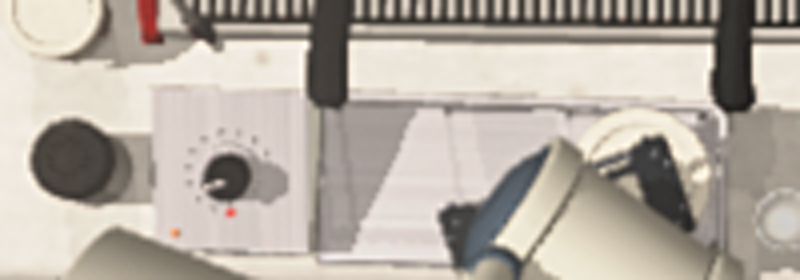

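```bash
python3 -m creep '[[0,0,0,0,-0.2,0,0],[0,0,0,0,-0.4,0,0],[0,0,0,0,-0.5,0,0],[0,0,0,0,-0.6,0,0]]' 20;  python3 -m creep '[[0,0,0,0,-0.1,0,0],[0,0,0,0,-0.2,0,0]]'
```

```text
t: 6.15
tcp_pos: [461.3, -61.2, 75.4]
tool_rot: [-0.133, 1.979, -1.9]
force: [-2.1, 1.1, 1.2]
opening: 0.5
t: 6.35
tcp_pos: [460.9, -62.6, 75.3]
tool_rot: [-0.134, 1.98, -1.899]
force: [-1.5, 12.6, 5.4]
opening: 0.4
```

```bash
python3 -m creep '[[0,0,0,0,0,0,0],[0,0,0,0,0,0,0]]'; python3 - <<'E'
from ov import *
home=w2([-0.5,-161.5,106]);print(home)
cs=warmcurves()+[(circ(*home,56.5),(0,0,255))]
for n,b,sc in(("top",(250,180,350,250),6),("scene",(200,150,360,290),4)):
    overlay(n,cams.get_image(n),cs,sc,b,f'pics/ov6_{n}.png')
o=monitor.get_obs();print(o['t'],np.round(o['tcp_pos'],1),np.round(o['force'],1))
E
```

```text
t: 6.55
tcp_pos: [460.9, -62.6, 75.4]
tool_rot: [-0.134, 1.98, -1.899]
force: [-1.7, 8.2, 3.9]
opening: 0.3
[ 477.57031533 -124.45770174  106.        ]
6.65 [460.9 -62.5  75.4] [-1.5  8.3  2.8]
```

View pics/ov6_top.png

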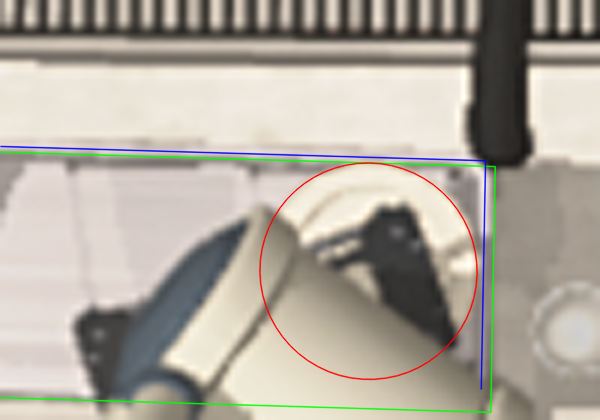

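View pics/ov6_scene.png

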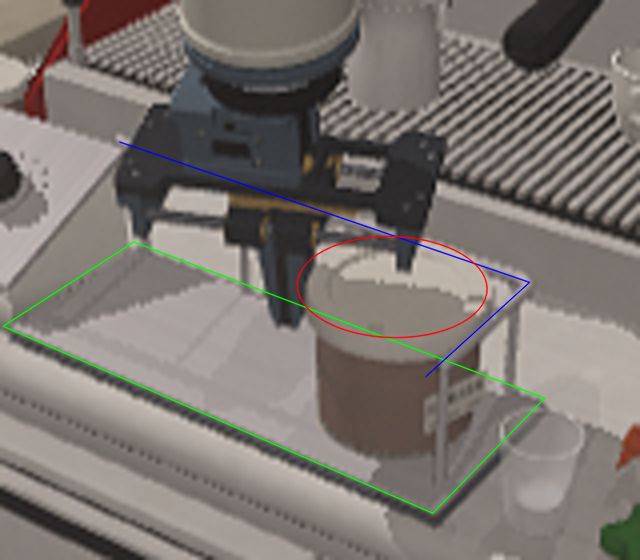

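```bash
python3 -m creep '[[0,0,0,-0.1,1.5,0,0],[0,0,0,-0.5,3.5,0,0],[0,0,0,-0.5,5.5,1,0],[0,0,0,-1,7.5,5,0],[0,0,0,-1,9,10,0],[0,0,0,-2,13,13,0],[0,0,0,-4,17,15,0]]'; cat >> ov.py <<'E'
A=np.radians(22)
def dialpts(cx,cy,cz,r,h,angs):
    # panel point (warmer frame), h along axis; ang 0 = down slope, growing clockwise from outside
    n=np.array([-np.sin(A),0,np.cos(A)]);d=np.array([-np.cos(A),0,-np.sin(A)]);l=np.cross(d,n)  # check sign
    a=np.asarray(angs);v=np.cross(-n,d) # clockwise: rotate d by -ang about n
    return w2(np.array([cx,cy,cz])+h*n+r*(np.cos(a)[:,None]*d+np.sin(a)[:,None]*v))
E
python3 - <<'E'
from ov import *
o=monitor.get_obs();print(o['t'],np.round(o['tcp_pos'],1),np.round(o['force'],1),np.round(o['joint_pos'],2))
f=np.linspace(0,6.3,50)
p=(0,170,66)
cs=[(dialpts(*p,18,26,f),(0,0,255)),(dialpts(*p,24,3,f),(0,255,0))]+[(dialpts(*p,r,0,[k*np.radians(24)]).repeat(2,0)+np.array([[0,0,0],[0,1,0]]),(255,0,0)) for k in range(11) for r in (34,)]
im=cams.get_image('scene');cv2.imwrite('pics/scene7.png',im[:,:,::-1])
im=cv2.imread('pics/top0.png')[:,:,::-1]
overlay('top',im,cs,10,(180,195,235,245),'pics/d_top.png')
overlay('scene',cv2.imread('pics/scene1.png')[:,:,::-1],cs,9,(165,170,240,235),'pics/d_scene.png')
E
```

```text
t: 7.35
tcp_pos: [423.9, 106.1, 227.7]
tool_rot: [-0.126, 1.976, -1.899]
force: [1.4, 0.9, -0.6]
opening: 0.5
7.35 [423.9 106.1 227.7] [ 1.4  0.9 -0.6] [0.06 0.11 1.93 0.08 0.9  1.24]
```

View pics/d_top.png

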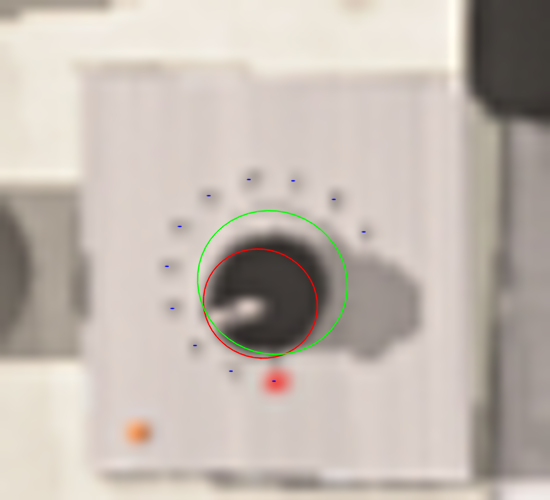

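View pics/d_scene.png

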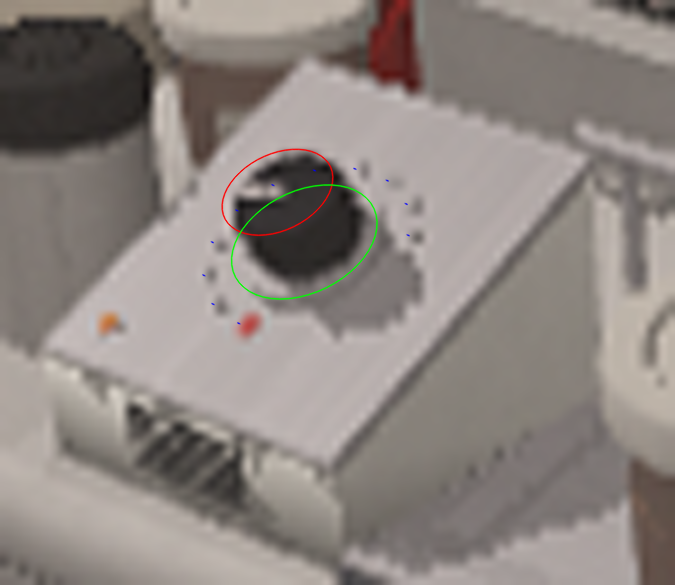

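View pics/scene7.png

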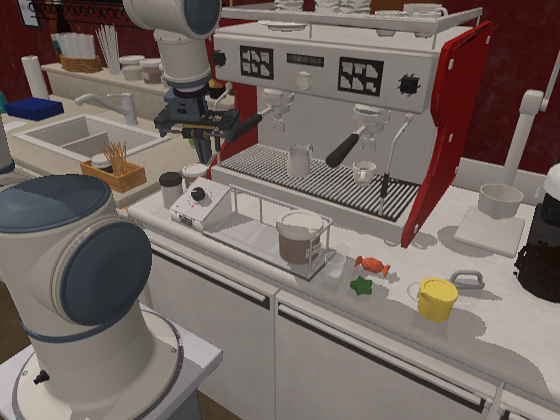

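```bash
cat >> ov.py <<'E'
n_=np.array([-np.sin(A),0,np.cos(A)])
def dialtcp(h): return w2(np.array([0,170,66])+h*n_)+np.array([0.5,-1,0])
E
python3 - <<'E'
from ov import *
home=w2([-0.5,-161.5,106])
cs=warmcurves()+[(circ(*home,56.5),(0,0,255))]
overlay('top',cams.get_image('top'),cs,6,(250,180,350,250),'pics/ov7_top.png')
overlay('scene',cv2.imread('pics/scene7.png')[:,:,::-1],cs,4,(200,150,360,290),'pics/ov7_scene.png')
print(dialtcp(7),dialtcp(90))
o=monitor.get_obs()
for roll in(0,70,-70):
  for b in need(tgt(22,-1.15,roll),dialtcp(90)):print(roll,b, np.round((tgt(22,-1.15,roll)*R.from_euler('y',b[0],degrees=True)).as_matrix()[:,2],2))
E
```

```text
[482.57805162 206.01844256  72.49028698] [451.49192262 206.64024805 149.44654691]
0 (0, array([-47.5,  -8.1, 152.2]), array([ 3.03,  9.74, -7.81])) [0.02 1.   0.  ]
0 (180, array([  1.5,  -9.4, -21.4]), array([ 3.03,  9.74, -7.81])) [-0.02 -1.   -0.  ]
70 (0, array([  35.5,   -0.8, -125.8]), array([ 3.03,  9.74, -7.81])) [-0.86  0.36 -0.35]
70 (180, array([-18.7, -11.3,  45.8]), array([ 3.03,  9.74, -7.81])) [ 0.86 -0.36  0.35]
-70 (0, array([-29.6, -11.2,  84.3]), array([ 3.03,  9.74, -7.81])) [0.88 0.32 0.35]
-70 (180, array([ 22.8,  -4.8, -88. ]), array([ 3.03,  9.74, -7.81])) [-0.88 -0.32 -0.35]
```

View pics/ov7_top.png

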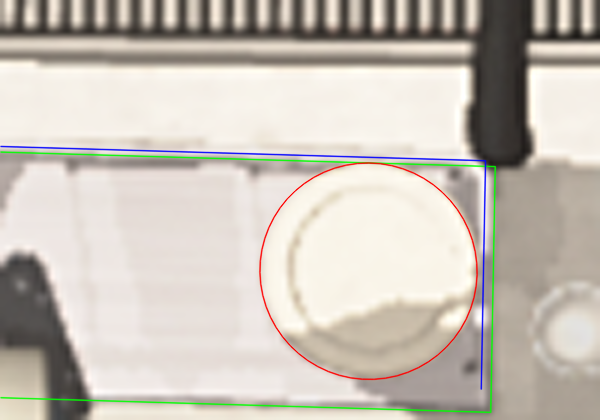

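View pics/ov7_scene.png

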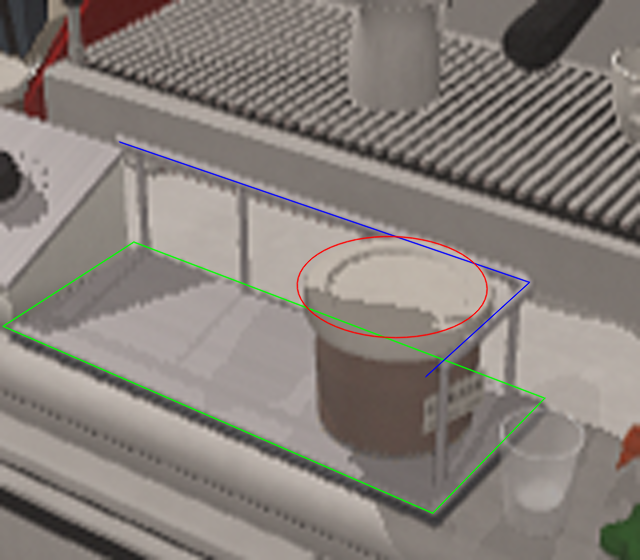

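```bash
python3 -m creep '[[-18.7,-11.3,45.8,3,9.7,-4,0.7],[-18.7,-11.3,45.8,3,9.7,-4,0.7],[-18.7,-11.3,45.8,3,9.7,-4,0.7],[-18.7,-11.3,45.8,3,9.7,-4,0.7],[-18.7,-11.3,45.8,3,9.7,-4,0.7],[-18.7,-11.3,45.8,3,9.7,-6,0.7],[-18.7,-11.3,45.8,3,9.7,-7.8,0.7],[-18.7,-11.3,45.8,3,9.7,-7.8,0.7]]'; cat > st.py <<'E'
from ov import *
import sys
roll,h=float(sys.argv[1]),float(sys.argv[2])
o=monitor.get_obs();print(o['t'],np.round(o['tcp_pos'],1),np.round(o['force'],1),np.round(o['ft_torque'],2),np.round(o['joint_pos'],2),round(o['opening'],1))
print(need(tgt(22,-1.15,roll),dialtcp(h))[1])
n=w2(n_)-w2(np.zeros(3));print('unit turn cw per deg: axis',np.round(-n,3))
E
python3 st.py 70 90;python3 st.py 70 7
```

```text
t: 8.25
tcp_pos: [450.9, 201.8, 144.8]
tool_rot: [-0.687, 1.196, -1.58]
force: [-0.3, -0.2, 0.6]
opening: 61.1
8.25 [450.9 201.8 144.8] [-0.3 -0.2  0.6] [-0.03  0.12 -0.1 ] [ 0.42  0.31  2.03 -0.36  0.48  1.08] 61.1
(180, array([ 0.3, -0.2,  0.3]), array([0.06, 0.48, 0.47]))
unit turn cw per deg: axis [ 0.375 -0.007 -0.927]
8.25 [450.9 201.8 144.8] [-0.3 -0.2  0.6] [-0.03  0.12 -0.1 ] [ 0.42  0.31  2.03 -0.36  0.48  1.08] 61.1
(180, array([ 0.3, -0.2,  0.3]), array([ 3.17,  0.42, -7.23]))
unit turn cw per deg: axis [ 0.375 -0.007 -0.927]
```

```bash
python3 -m creep '[[0,0,0,0.1,0.5,0.4,0.7],[0,0,0,0.1,0.5,0.4,0.7]]';python3 st.py 70 30; python3 - <<'E'
from h import *
import cv2
for n,b in(('scene',(165,150,265,240)),('top',(170,180,270,250))):
    im=cams.get_image(n)[b[1]:b[3],b[0]:b[2],::-1];cv2.imwrite(f'pics/g8{n}.png',cv2.resize(im,None,fx=6,fy=6,interpolation=cv2.INTER_CUBIC))
E
```

```text
t: 8.45
tcp_pos: [454.4, 208.3, 152.2]
tool_rot: [-0.68, 1.195, -1.579]
force: [0.3, 0.4, -0.3]
opening: 63.9
8.45 [454.4 208.3 152.2] [ 0.3  0.4 -0.3] [ 0.02  0.1  -0.  ] [ 0.43  0.3   2.01 -0.35  0.5   1.08] 63.9
(180, array([0.1, 0.1, 0.3]), array([ 1.96, -0.21, -5.84]))
unit turn cw per deg: axis [ 0.375 -0.007 -0.927]
```

View pics/g8scene.png

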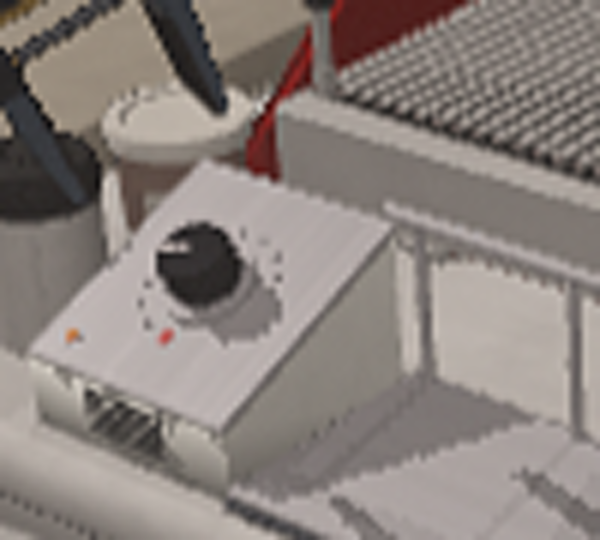

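```bash
python3 -m creep '[[0,0,0,1,-0.2,-3,0.7],[0,0,0,2,-0.2,-5.8,0.7],[0,0,0,2,-0.2,-5.8,0.7],[0,0,0,2,-0.2,-5.8,0.7]]';python3 st.py 70 7
```

```text
t: 8.95
tcp_pos: [472.8, 205.3, 93.1]
tool_rot: [-0.684, 1.195, -1.58]
force: [-0.1, 0.1, 0.3]
opening: 63.4
8.95 [472.8 205.3  93.1] [-0.1  0.1  0.3] [-0.05  0.13 -0.01] [ 0.4   0.44  2.04 -0.48  0.35  1.21] 63.4
(180, array([ 0.2, -0.1,  0.3]), array([ 0.97,  0.07, -2.06]))
unit turn cw per deg: axis [ 0.375 -0.007 -0.927]
```

```bash
python3 -m creep '[[0,0,0,0.5,0.1,-1,0.7],[0,0,0,0.9,0.1,-1.8,0.7],[0,0,0,0.9,0.1,-1.9,0.7],[0,0,0,0.9,0.1,-1.9,0.7]]';python3 st.py 70 7; python3 - <<'E'
from h import *
import cv2
for n,b in(('scene',(165,150,265,240)),('top',(170,180,270,250))):
    im=cams.get_image(n)[b[1]:b[3],b[0]:b[2],::-1];cv2.imwrite(f'pics/g9{n}.png',cv2.resize(im,None,fx=6,fy=6,interpolation=cv2.INTER_CUBIC))
E
```

```text
t: 9.35
tcp_pos: [482.0, 206.5, 74.2]
tool_rot: [-0.683, 1.195, -1.579]
force: [0.3, -1.0, -0.1]
opening: 63.7
9.35 [482.  206.5  74.2] [ 0.3 -1.  -0.1] [-0.04  0.2  -0.01] [ 0.4   0.49  2.04 -0.55  0.3   1.27] 63.7
(180, array([ 0.2, -0. ,  0.3]), array([ 0.06, -0.05, -0.17]))
unit turn cw per deg: axis [ 0.375 -0.007 -0.927]
```

View pics/g9scene.png

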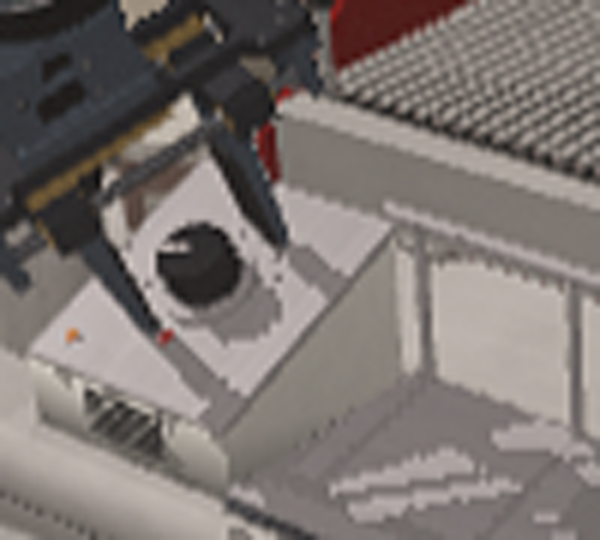

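View pics/g9top.png

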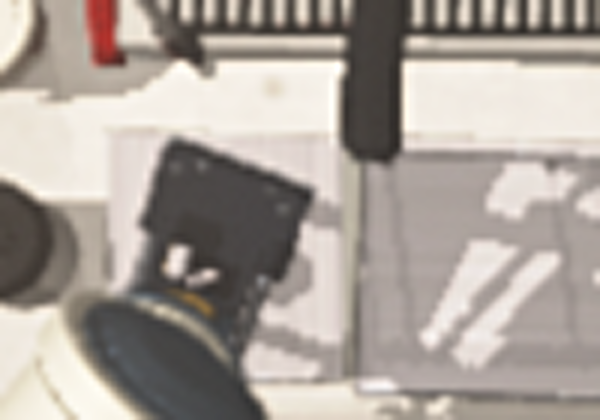

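```bash
python3 -m creep '[[0,0,0,0,0,0,0.3],[0,0,0,0,0,0,0.2],[0,0,0,0,0,0,0.2],[0,0,0,0,0,0,0.2],[0,0,0,0,0,0,0.2],[0,0,0,0,0,0,0.2]]' 35;python3 st.py 70 7
```

```text
t: 10.05
tcp_pos: [481.7, 206.6, 73.7]
tool_rot: [-0.683, 1.195, -1.579]
force: [-5.5, 2.6, 2.8]
opening: 35.3
10.05 [481.7 206.6  73.7] [-5.5  2.6  2.8] [0.58 0.77 0.21] [ 0.4   0.49  2.04 -0.55  0.3   1.27] 35.3
(180, array([ 0.2, -0.1,  0.3]), array([ 0.09, -0.06, -0.12]))
unit turn cw per deg: axis [ 0.375 -0.007 -0.927]
```

```bash
python3 -m creep '[[-2.2,0,5.6,0,0,0,0.2],[-4.5,0.1,11.1,0,0,0,0.2],[-6.7,0.1,16.7,0,0,0,0.2],[-9,0.2,22.2,0,0,0,0.2],[-9,0.2,22.2,0,0,0,0.2]]' 35;python3 st.py 46 7
```

```text
t: 10.55
tcp_pos: [481.2, 206.7, 73.5]
tool_rot: [-0.96, 0.879, -1.348]
force: [-7.8, 6.2, 2.2]
opening: 34.9
10.55 [481.2 206.7  73.5] [-7.8  6.2  2.2] [1.12 1.37 0.41] [ 0.4   0.49  2.04 -0.56  0.3   0.86] 34.9
(180, array([ 18.2,  -0.5, -44.4]), array([ 0.14, -0.06, -0.1 ]))
unit turn cw per deg: axis [ 0.375 -0.007 -0.927]
```

```bash
python3 -m creep '[[-3,0.1,7.4,-0.03,0.02,0,0.2],[-6,0.1,14.8,-0.06,0.04,0,0.2],[-9,0.2,22.2,-0.06,0.04,0,0.2],[-12,0.2,29.7,-0.06,0.04,0,0.2],[-15,0.3,37.1,-0.06,0.04,0,0.2],[-18,0.3,44.5,-0.06,0.04,0,0.2],[-18,0.3,44.5,-0.06,0.04,0,0.2]]' 35;python3 st.py 142 7
```

```text
t: 11.25
tcp_pos: [480.1, 206.3, 73.1]
tool_rot: [-1.366, 0.229, -0.807]
force: [-5.1, 0.2, -2.6]
opening: 35.2
11.25 [480.1 206.3  73.1] [-5.1  0.2 -2.6] [0.14 1.13 0.21] [ 0.4   0.49  2.05 -0.58  0.29  0.04] 35.2
(180, array([0.3, 0.2, 0. ]), array([ 0.25, -0.03, -0.06]))
unit turn cw per deg: axis [ 0.375 -0.007 -0.927]
```

```bash
python3 -m creep '[[-1.1,0,2.8,0,0,0,0.2],[-2.2,0,5.5,0,0,0,0.2],[-2.2,0,5.5,0,0,0,0.2]]' 35;python3 st.py 148 7; python3 - <<'E'
from ov import *
for n,b in(('scene',(165,150,265,240)),('top',(170,180,270,250))):
    im=cams.get_image(n)[b[1]:b[3],b[0]:b[2],::-1];cv2.imwrite(f'pics/g10{n}.png',cv2.resize(im,None,fx=6,fy=6,interpolation=cv2.INTER_CUBIC))
E
```

```text
t: 11.55
tcp_pos: [480.0, 206.1, 73.0]
tool_rot: [-1.401, 0.152, -0.738]
force: [-6.0, -0.4, -2.8]
opening: 35.0
11.55 [480.  206.1  73. ] [-6.  -0.4 -2.8] [ 0.15  1.24 -0.74] [ 0.4   0.49  2.05 -0.58  0.29 -0.06] 35.0
(180, array([0.1, 0.2, 0.3]), array([ 0.26, -0.01, -0.06]))
unit turn cw per deg: axis [ 0.375 -0.007 -0.927]
```

View pics/g10scene.png

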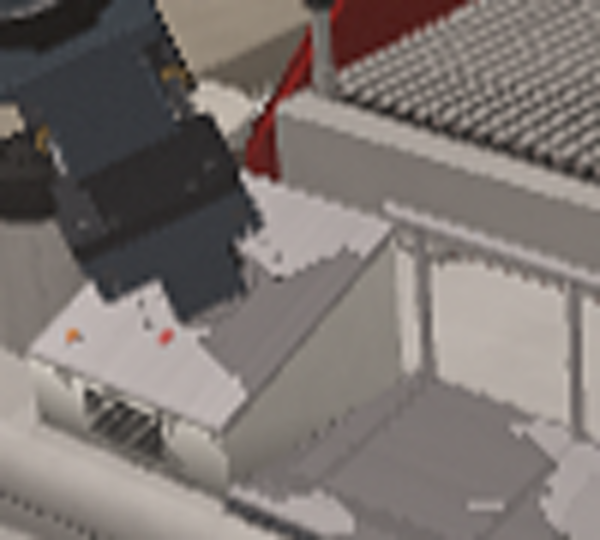

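View pics/g10top.png

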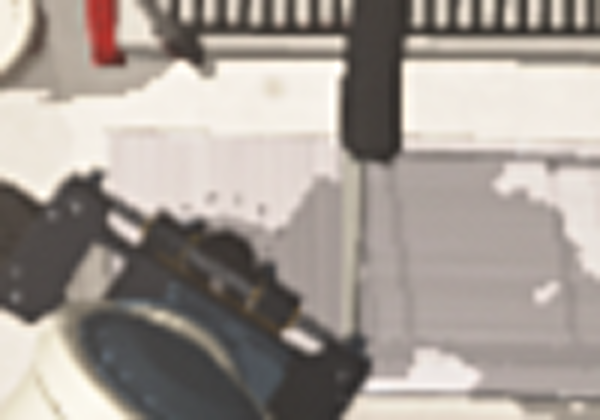

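```bash
python3 -m creep '[[-0.4,0,0.9,0,0,0,0.2],[-0.4,0,0.9,0,0,0,0.2]]' 35; python3 st.py 149 7; python3 -m creep '[[3,-0.1,-7.4,0,0,0,0.2],[6,-0.1,-14.8,0,0,0,0.2],[9,-0.2,-22.2,0,0,0,0.2],[12,-0.2,-29.7,0,0,0,0.2],[15,-0.3,-37.1,0,0,0,0.2],[18,-0.3,-44.5,0,0,0,0.2],[21,-0.4,-51.9,0,0,0,0.2],[24,-0.4,-59.3,0,0,0,0.2]]' 35;python3 st.py 85 7
```

```text
t: 11.85
tcp_pos: [480.2, 205.9, 73.1]
tool_rot: [-1.407, 0.139, -0.727]
force: [-4.4, -5.1, -1.2]
opening: 35.5
11.85 [480.2 205.9  73.1] [-4.4 -5.1 -1.2] [-0.31  0.9  -0.87] [ 0.4   0.49  2.05 -0.58  0.29 -0.07] 35.5
(180, array([0.1, 0.2, 0.4]), array([ 0.24,  0.01, -0.06]))
unit turn cw per deg: axis [ 0.375 -0.007 -0.927]
t: 12.65
tcp_pos: [481.1, 206.4, 73.6]
tool_rot: [-0.857, 1.005, -1.445]
force: [0.3, -3.8, -0.1]
opening: 35.0
12.65 [481.1 206.4  73.6] [ 0.3 -3.8 -0.1] [-0.97  0.24  0.57] [ 0.4   0.49  2.04 -0.56  0.3   1.03] 35.0
(180, array([ 0.1, -0. ,  0.7]), array([ 0.14, -0.04, -0.11]))
unit turn cw per deg: axis [ 0.375 -0.007 -0.927]
```

```bash
python3 -m creep '[[3,-0.1,-7.4,0,0,0,0.2],[6,-0.1,-14.8,0,0,0,0.2],[9,-0.2,-22.2,0,0,0,0.2],[12,-0.2,-29.7,0,0,0,0.2],[15,-0.3,-37.1,0,0,0,0.2],[18,-0.3,-44.5,0,0,0,0.2],[21,-0.4,-51.9,0,0,0,0.2],[24,-0.4,-59.3,0,0,0,0.2]]' 35;python3 st.py 21 7
python3 -m creep '[[2.6,0,-6.5,0,0,0,0.2],[5.3,-0.1,-13,0,0,0,0.2],[7.9,-0.1,-19.5,0,0,0,0.2],[7.9,-0.1,-19.5,0,0,0,0.2]]' 35;python3 st.py 0 7
python3 - <<'E'
from ov import *
for n,b in(('scene',(165,150,265,240)),('top',(170,180,270,250))):
    im=cams.get_image(n)[b[1]:b[3],b[0]:b[2],::-1];cv2.imwrite(f'pics/g11{n}.png',cv2.resize(im,None,fx=6,fy=6,interpolation=cv2.INTER_CUBIC))
E
```

```text
t: 13.45
tcp_pos: [482.9, 206.3, 74.4]
tool_rot: [0.042, 1.797, -1.937]
force: [12.8, -18.6, 4.7]
opening: 35.3
13.45 [482.9 206.3  74.4] [ 12.8 -18.6   4.7] [-3.06 -2.13 -1.12] [ 0.39  0.49  2.04 -0.52  0.3   2.1 ] 35.3
(180, array([-0.1, -0.2,  0.6]), array([-0.03, -0.03, -0.19]))
unit turn cw per deg: axis [ 0.375 -0.007 -0.927]
t: 13.85
tcp_pos: [482.7, 205.5, 74.3]
tool_rot: [0.42, 2.025, -2.03]
force: [11.1, -24.1, 7.0]
opening: 35.4
13.85 [482.7 205.5  74.3] [ 11.1 -24.1   7. ] [-3.85 -2.18 -1.78] [ 0.39  0.49  2.04 -0.51  0.3   2.46] 35.4
(180, array([-0.2, -0.3,  0.6]), array([-0.01,  0.05, -0.18]))
unit turn cw per deg: axis [ 0.375 -0.007 -0.927]
```

View pics/g11scene.png

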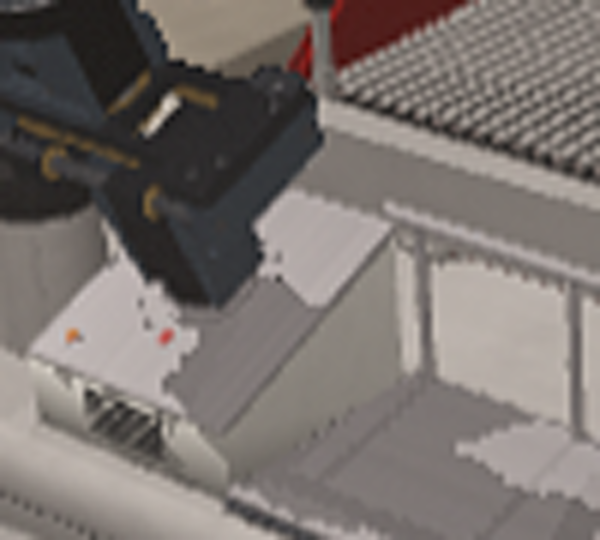

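```bash
python3 -m creep '[[0,0,0,0.03,-0.1,0,0.2],[0,0,0,0.03,-0.1,0,0.2]]' 35; python3 -m creep '[[0,0,0,0,0,0,0.5],[0,0,0,0,0,0,0.7],[0,0,0,0,0,0,0.7],[0,0,0,0,0,0,0.7]]';python3 st.py 0 60
```

```text
t: 14.15
tcp_pos: [482.8, 205.4, 74.3]
tool_rot: [0.415, 2.023, -2.027]
force: [5.6, -12.0, 7.1]
opening: 35.1
t: 14.55
tcp_pos: [481.7, 206.0, 73.7]
tool_rot: [0.412, 2.024, -2.027]
force: [-0.1, 0.2, 0.3]
opening: 62.4
14.55 [481.7 206.   73.7] [-0.1  0.2  0.3] [0.02 0.25 0.05] [ 0.39  0.49  2.04 -0.51  0.3   2.45] 62.4
(180, array([-0.2, -0.4,  0.3]), array([-1.9 ,  0.04,  4.79]))
unit turn cw per deg: axis [ 0.375 -0.007 -0.927]
```

```bash
python3 -m creep '[[0,0,0,-0.8,0,2,0.7],[0,0,0,-1.6,0,4,0.7],[0,0,0,-3,0,7.5,0.7],[0,0,0,-4.5,0,11,0.7],[0,0,0,-8,-5,14,0.7],[0,0,0,-10,-10,14,0.7],[0,0,0,-10,-14,14,0.7],[0,0,0,-10,-14,14,0.7]]'; python3 - <<'E'
from ov import *
o=monitor.get_obs();print(o['t'],np.round(o['tcp_pos']),np.round(o['joint_pos'],2))
f=np.linspace(0,6.3,50);p=(0,170,66)
k=6*np.radians(24)
cs=[(dialpts(*p,18,26,f),(0,0,255)),(np.vstack([dialpts(*p,27,26,[k]),dialpts(*p,35,0,[k])]),(0,255,0))]
t=cams.get_image('top');s=cams.get_image('scene')
cv2.imwrite('pics/scene12.png',s[:,:,::-1]);cv2.imwrite('pics/top12.png',t[:,:,::-1])
overlay('top',t,cs,10,(180,195,235,245),'pics/e_top.png')
overlay('scene',s,cs,9,(165,170,240,235),'pics/e_scene.png')
E
```

```text
t: 15.35
tcp_pos: [380.7, 64.4, 214.2]
tool_rot: [0.414, 2.023, -2.026]
force: [-0.1, -0.2, -0.4]
opening: 63.7
15.35 [381.  64. 214.] [ 0.03 -0.    2.16 -0.03  0.6   1.65]
```

View pics/e_top.png

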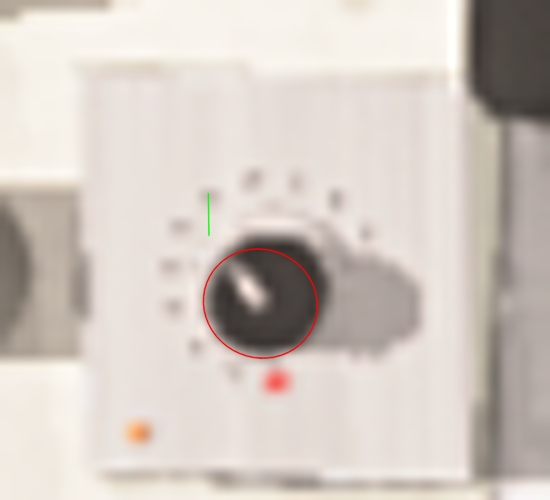

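View pics/e_scene.png

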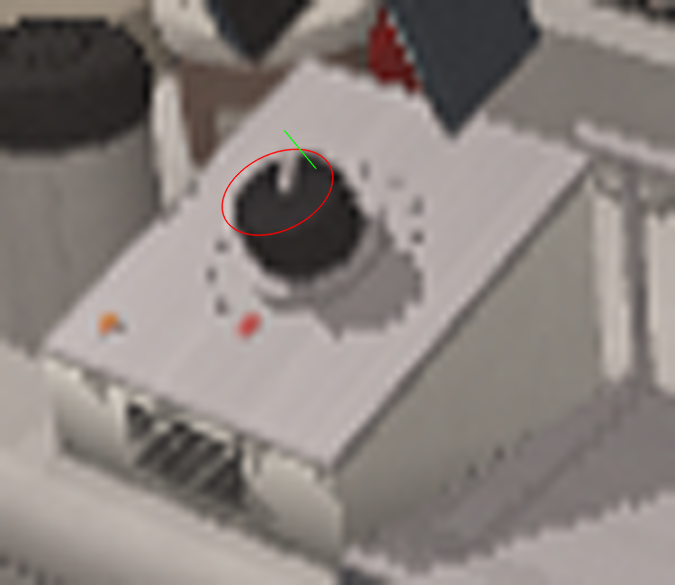

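View pics/scene12.png

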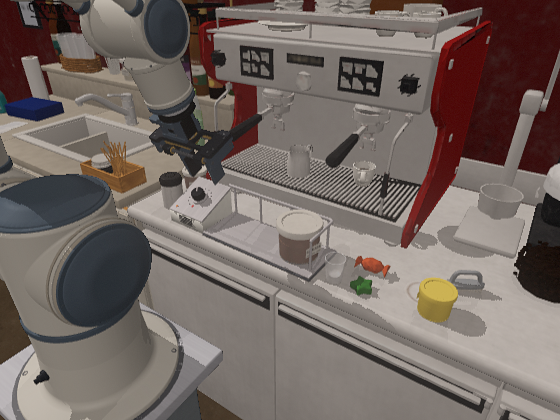

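View pics/top12.png

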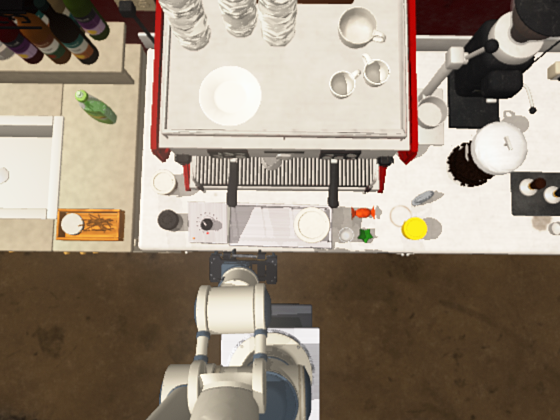

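```bash
python3 - <<'E'
from ov import *
B=np.array([proj('top',dialpts(0,170,66,1,26,[a]))[0]-proj('top',dialpts(0,170,66,0,26,[0]))[0] for a in(0,np.pi/2)]).T
def ang(d): x=np.linalg.solve(B,d);return np.degrees(np.arctan2(x[1],x[0]))
def line(f):
    im=cv2.imread(f)[195:245,180:235].astype(float);g=cv2.resize(im.mean(2),None,fx=10,fy=10,interpolation=cv2.INTER_CUBIC)
    yy,xx=np.mgrid[0:500,0:550];m=((xx-262)**2+(yy-300)**2<50**2)
    w=np.where(m,np.clip(g-95,0,None),0);c=np.array([(w*xx).sum(),(w*yy).sum()])/w.sum()
    C=np.cov(np.stack([xx[m],yy[m]]),aweights=w[m]);l,v=np.linalg.eigh(C);d=v[:,1];
    return c,d,l
for f in('pics/top0.png','pics/top12.png'):
    c,d,l=line(f);print(f,c,d,l,ang(d),ang(-d))
E
```

```text
pics/top0.png [237.99783588 311.06534312] [-0.95264489  0.30408506] [ 24.17942622 180.98264771] 70.07694144661987 -109.92305855338014
pics/top12.png [247.87553293 287.27206451] [0.58399063 0.8117604 ] [ 29.24856273 156.53541774] -34.56707794188099 145.432922058119
```

```bash
python3 - <<'E'
from cell import ctrl,monitor
print(monitor.get_obs()['t']); print(ctrl.close_job())
E
```

```text
15.45
the job is handed in; nothing more can be done
None
```

I slid the tub along the back rail into the corner over the heated spot. Then I turned the dial anticlockwise to its off stop, clockwise six clicks, and let go. The job was handed in at 15.45 s; the hand-in gives no verdict.

- **Tub:** it met the end rail with about 12 N. After I backed off, it stood upright, and in the top picture its lid matched the computed home outline to about 1–2 mm. The scene camera showed an offset of 1–2 pixels (about 2–5 mm) on that outline. The rail outline was shifted too, so I put it down to calibration.
- **Dial:** the top camera read 70° at the start (click 3) and 145° after release, against 144° for click six. At the off stop I had no view of the pointer. I took it as reached because the turning torque jumped to about 0.9 Nm, well above the 0.15 Nm of a click.
- **Other objects:** the shaker, glass and sweets looked unmoved in the last pictures; I did not measure them again.
- **Rough spots:** near the tub the wrist came close to a singular pose, and the tool drifted about 15 mm in free space without touching anything. While turning the dial, the highest reading I took was about 28 N total force on the tool (24 N of it sideways), because the grip was slightly off-centre.

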